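# Scrub out a glass jar with the bottle brush

## Robot

A 7-joint arm with a two-finger parallel gripper is mounted at the origin on the work surface. World frame = base frame: x ahead of the robot, y to its left, z up, the work surface at z = 0. Lengths are in m, angles in rad, forces in N, time in s.
With the tool pointing down it reaches from about 0.4 to 0.9 m from the base axis. Payload 5.5 kg.
Tool frame: the origin (TCP) lies on the centre line of the jaws, within the pads' length; the fingertips stand 19 mm ahead of it and the grasp point (between the pads) is the TCP; z points along the fingers, y is the direction in which the jaws open and shut (so a half turn about z gives the same grasp; the last joint's range is limited). The gripper opens to 92 mm and grips with 3 to 60 N. Pads are 19 mm wide; open, the fingers measure 130 mm over their backs; the gripper's body (75 mm by 190 mm) begins 47 mm behind the grasp point.
Start: joints at [1.546, 0.501, -0.427, 1.55, 0.221, 1.138, -0.21], TCP at [0.185, -0.623, 0.246] pointing down, gripper open.
Joint ranges: [-2.88, 2.88], [-0.31, 2.03], [-1.54, 1.56], [0.2, 2.42], [-1.41, 4.55], [0.19, 2.02], [-2.57, 2.57]. Speed limits (rad/s): [2.57, 2.57, 3.14, 3.14, 3.14, 3.14, 3.14].

## Interface

Orientations are given as a unit quaternion [x, y, z, w].
In Python, from rig import env, camera, finish_job gives the robot as it stands.
- The arm moves only by the tool apply_moves, never from a script. Its argument "commands" is a list of rows, each a list of 7 numbers: the shift along the world's x, y, z in m, then the turn, a rotation vector about the world's x, y, z in rad, then the opening, from -1 (shut) to 1 (fully open), so that 0 is half open. In form: [[tx, ty, tz, rx, ry, rz, claw], ...]. A call has 1 to 10 rows; each row is the pose to reach, as a shift and turn from the pose commanded when the call began; what a row does not reach only later rows make up. A row lasts 1/10 s, in which the tool goes at most 50 mm and 8.59 degrees, less where a joint would pass 70% of its speed; a pose out of reach is approached as far as the arm can. A call with a gripper value outside its range is refused whole. The fingers move at their own pace and stop on an object; "force" is the grip in N (left out, the last holds). Time passes only in rows, so rows that repeat a pose let the fingers close. It gives the time, the measured TCP pose, the force and the opening at its end, in the units of the state.
- env.sense(): the state, without advancing time (a new reading comes with each control period).
- camera(name): name is "scene" or "top"; returns a dict with "color" (384x512x3 uint8, red, green, blue), "intrinsics" (3x3 intrinsics, pixels), "extrinsics" (4x4, takes a point from camera to world coordinates). Camera axes: x right, y down, z forward; pixel columns grow to the right and rows downward; lengths in m; the calibration is good to about 2 mm. A picture is of the moment at which its call begins. There is no depth.
- finish_job(): hands the job in, once; it reports no verdict.
The state is a dict: "time_s": time; "joints": joint angles; "qvel": joint speeds; "joint_efforts": joint torques, N m; "ee_pos": TCP position; "eef_rot": TCP orientation; "force": force on the tool from outside, world axes, zero at the start; "torque": the same for the moment, N m; "finger_gap": opening from 0.0 (shut) to 1.0 (fully open).
Only numpy, scipy, OpenCV 4.12 (cv2) and the standard library are available. Lean on these libraries where they do the work, as an engineer would, in place of code of your own. Each camera call takes 0.05 s, during which the arm holds its last target.

## Task

Scrub out the open glass jar on the tray with the wide brush: take the brush off its fork, work it inside the jar with three full strokes, each one down to the jar's floor and then up until the top of the bristles reaches the jar's mouth, and hang the brush back upright on the empty fork of the stand. The jar is glass, so go gently and keep it standing where it is; leave the thin brush and the other things alone.

Things in the scene. Friction and masses are not known exactly. Their poses are not given: they have to be found in the camera images.
- wide_brush: The brush to use, hanging head down: 205 mm long, round, 0.11 kg. Origin at its lowest tip, z up towards the handle. Above the origin: springy bristle head 6 to 65 mm, 79 mm wide from 32 mm up, tapering to 45 mm below, giving way up to 12 mm a side; bare 6 mm wire to 120 mm; white flange, 36 mm wide, 120 to 128 mm; round white handle, 20 mm thick, 128 to 205 mm.
- handle (a point): Point on the wide brush's axis at the height to grip its handle, 170 mm above the brush's origin, 35 mm below the handle's top.
- flange (a point): Centre of the underside of the wide brush's flange, 120 mm above the brush's origin; this face rests on the fork.
- thin_brush: The other brush, to be left hanging: same length, flange and handle, but with a thin head only 24 mm wide. Origin at its lower tip, z along the brush towards the handle. Either brush may hang on either fork.
- stand: Fixed drying stand: grey base 150 x 260 x 10 mm, 12 mm rod 50 mm to the +x of its origin, two forks 140 mm apart along its y. Origin at the base's underside, below the middle between the forks; z up. The forks open to its -x: a brush comes off by being raised over the prong tips, then moved out along -x. Only the brushes stand higher than 179 mm.
- fork_a (a point): Hanging place on the fork at the stand's +y side: middle of the slot, level with the prongs' top, 170 mm above the bench; axes as the stand's. Prongs: 8 mm bars, 18 mm gap, from a cross bar 50 mm behind to tips 43 mm in front, turned up 8 mm. A brush hangs with its wire in the gap and its flange on both prongs behind the tips.
- fork_b (a point): The same on the fork at the stand's -y side.
- jar: The open, straight-sided clear glass jar to scrub, loose and upright on the tray: 84 mm outside (89 mm at the rim bead), 75 mm bore, 115 mm high, floor 6 mm thick, about 0.36 kg. Origin at the centre of its underside, z up. The bristles are slightly wider than the bore and press lightly on the wall all round (about 1 N of drag in all).
- jar_floor (a point): Centre of the jar's inner floor, 6 mm above its underside.
- jar_mouth (a point): Centre of the jar's mouth at rim height, 115 mm above its underside.
- beaker: Small clear beaker drying upside down on the tray beside the jar: 62 mm wide, 82 mm high, closed end up. Loose; to be left alone. Origin at the centre of its underside.
- tray: Fixed shallow steel draining tray, 200 x 280 mm, rim 18.5 mm high, floor 3 mm thick. Origin at the centre of its underside; long side along its y.
- dishes: Two stacked culture dishes with lids, 94 mm wide, 32 mm high in all, loose on the bench; to be left alone. Origin at the centre of the underside.
- wash_bottle: White wash bottle, 72 mm wide and 171 mm high with its bent spout, loose on the bench beyond the work; to be left alone. Origin at the centre of the underside.
Mind the look-alikes: they are no part of the job. Leave any red look-alike of the jar alone.

How it is judged:
By the outcome, as a careful person would: the job done as asked, in the order asked, and still so for the second after the job is handed in, with the robot touching nothing.
It also fails if it takes over 64 s, if anything falls off the work surface, if the arm or the gripper's body presses on something with over 40 N, if the wrist force passes 120 N, or if a joint passes its speed limit or range.

## Working session

There is one attempt and no reset: what is moved stays moved. The work goes in short steps, Python scripts to look and compute and a tool call to move; the robot and the scene stay as the last step left them, time stands still between calls to the robot, and variables do not carry over. Pictures are saved under pics/ and viewed, and the job is handed in when it is done.

Besides the shell and the picture viewer there is one more tool, called after ">>>" as a command line: name --pt "numbers of a row" for each row, then --argument value for the rest. apply_moves: Moves the arm, as the interface text tells. Its arguments: {"type":"object","properties":{"commands":{"type":"array","items":{"type":"array","items":{"type":"number"}}},"force":{"type":"number"}},"required":["commands"]}

```bash
mkdir -p pics; ls
cat > h.py <<'E'
import numpy as np, cv2
from rig import env, camera, finish_job
def snap(name,tag):
    c=camera(name); cv2.imwrite(f'pics/{tag}.png',c['color'][:,:,::-1]); np.savez(f'pics/{tag}.npz',**c); return c
def load(tag): return np.load(f'pics/{tag}.npz')
def ray(c,u,v):
    d=np.linalg.inv(c['intrinsics'])@[u,v,1]; T=c['extrinsics']; return T[:3,3],T[:3,:3]@d
def onz(c,u,v,z):
    o,d=ray(c,u,v); return o+d*(z-o[2])/d[2]
def proj(c,p):
    T=np.linalg.inv(c['extrinsics']); q=T[:3,:3]@np.array(p)+T[:3,3]; q=c['intrinsics']@q; return q[:2]/q[2]
def crop(tag,x0,y0,x1,y1,s,out):
    im=cv2.imread(f'pics/{tag}.png')[y0:y1,x0:x1]; cv2.imwrite(f'pics/{out}.png',cv2.resize(im,None,fx=s,fy=s,interpolation=cv2.INTER_CUBIC))
E
python3 - <<'E'
from h import *
for n in('scene','top'):
    c=snap(n,n+'0'); print(n,c['intrinsics'].tolist(),c['extrinsics'].round(4).tolist())
print(env.sense())
E
```

```text
pics
scene [[442.1420010354319, 0.0, 257.9031742939136], [0.0, 442.1420010354319, 189.2676338564856], [0.0, 0.0, 1.0]] [[-0.7527, 0.4001, -0.5229, 1.2329], [0.6583, 0.47, -0.588, 0.6911], [0.0105, -0.7868, -0.6171, 0.9089], [0.0, 0.0, 0.0, 1.0]]
top [[388.7271566721846, 0.0, 260.55024818419867], [0.0, 388.7271566721846, 190.3410605958718], [0.0, 0.0, 1.0]] [[-0.028, -0.9878, 0.1532, 0.4537], [-0.9995, 0.0252, -0.0207, -0.0024], [0.0166, -0.1537, -0.988, 1.0962], [0.0, 0.0, 0.0, 1.0]]
{'time_s': 0.1, 'joints': array([ 1.54620576,  0.50179429, -0.42681824,  1.55133536,  0.22081464,
        1.1383123 , -0.21028792]), 'qvel': array([-0.00159477, -0.00120981, -0.00112593, -0.00254551,  0.00014561,
        0.00075689, -0.00073574]), 'joint_efforts': array([-1.12127286e-02, -5.67873609e+01, -5.83866745e+00, -2.79917443e+01,
       -6.90660719e-02,  2.40195257e-02,  4.37134941e-05]), 'ee_pos': array([ 0.18428547, -0.62270179,  0.24476199]), 'eef_rot': array([ 9.89659224e-01,  1.43435766e-01, -9.75657488e-05, -8.90077954e-04]), 'force': array([ 0.07375872,  0.65215378, -1.10680539]), 'torque': array([0.0082527 , 0.01078268, 0.07161611]), 'finger_gap': 1.0009192644344218}
```

View pics/scene0.png

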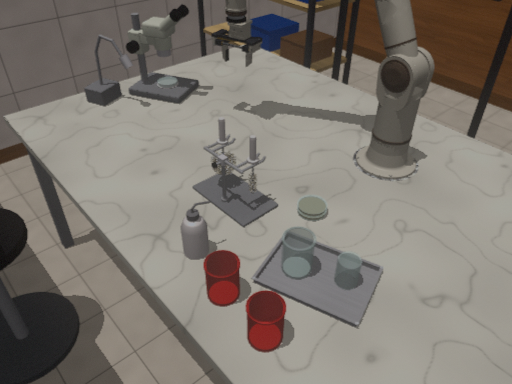

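View pics/top0.png

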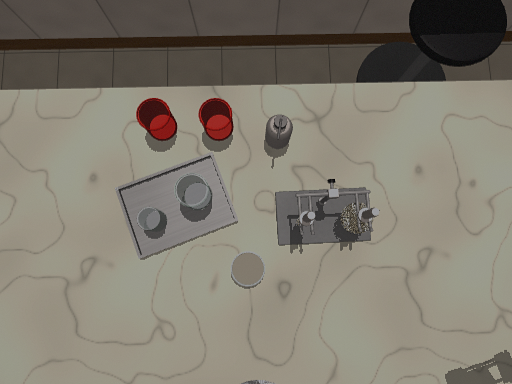

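The scene shows three jar-like vessels: a clear jar on the tray (top ~193,193; scene ~297,253) and two red look-alikes off the tray (top ~157,119 and ~215,119). The clear one on the tray is the one meant. There are two brushes on the stand (top heads at ~307,216 and ~355,217). The right one has the big bristle head. I'll enlarge both to check.

Run:
```python
from h import *
crop('top0',265,175,390,255,6,'c1'); crop('top0',110,150,245,260,5,'c2'); crop('scene0',185,105,285,225,5,'c3'); crop('scene0',250,190,390,320,4,'c4')
```

```text
(no output)
```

View pics/c1.png

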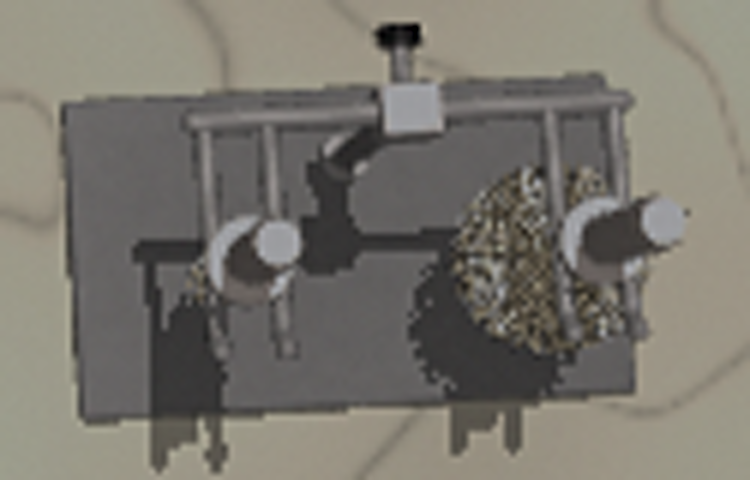

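View pics/c2.png

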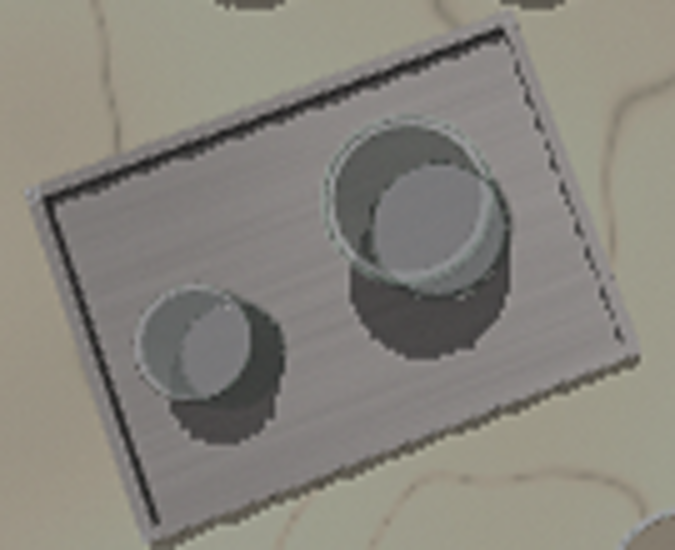

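View pics/c3.png

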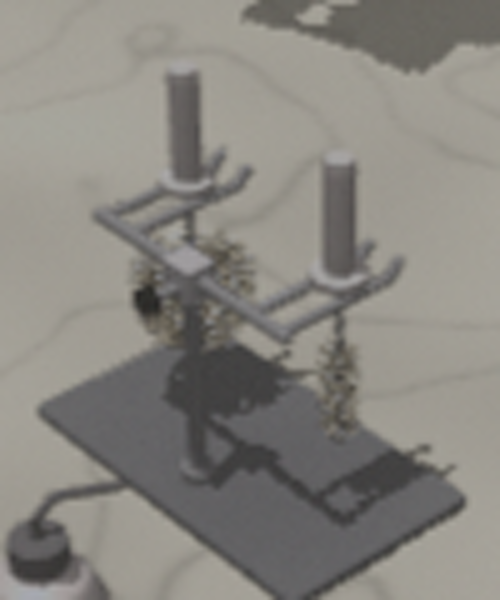

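View pics/c4.png

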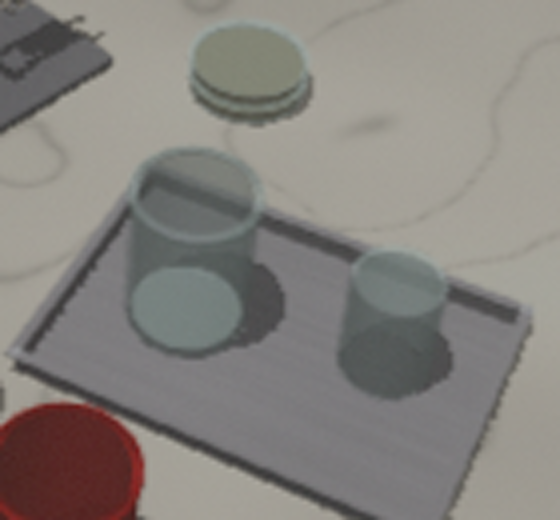

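The crops confirm it: in c1/c3 the wide head hangs on the -y fork (fork_b, handle top at top ~375.5,211.8). The thin one is on fork_a (~311,215). The jar's rim centre is at top ~192,190 and scene ~299,238. Next I'll measure and overlay.

```bash
cat >> h.py <<'E'
def tri(c1,p1,c2,p2):
    A=[];b=[]
    for c,p in((c1,p1),(c2,p2)):
        o,d=ray(c,*p); d=d/np.linalg.norm(d); P=np.eye(3)-np.outer(d,d); A.append(P); b.append(P@o)
    return np.linalg.lstsq(np.vstack(A),np.hstack(b),rcond=None)[0]
def full(x,y,s,x0,y0): return ((x+.5)/s-.5+x0,(y+.5)/s-.5+y0)
def circ(p,r,n=60):
    a=np.linspace(0,2*np.pi,n); return np.stack([p[0]+r*np.cos(a),p[1]+r*np.sin(a),0*a+p[2]],1)
def draw(im,c,pts,s,x0,y0,col=(0,0,255)):
    q=[proj(c,p) for p in pts]; q=np.array([[(u-x0+.5)*s-.5,(v-y0+.5)*s-.5] for u,v in q])
    cv2.polylines(im,[np.round(q*8).astype(int)],False,col,1,cv2.LINE_AA,3)
E
python3 - <<'E'
from h import *
T=load('top0');S=load('scene0')
wt=full(663,221,6,265,175); ws=full(184,71,5,185,105)
tt=full(279,244,6,265,175); ts=full(340,158,5,185,105)
print('wide top',onz(T,*wt,.255),onz(S,*ws,.255),tri(T,wt,S,ws))
print('thin top',onz(T,*tt,.255),onz(S,*ts,.255),tri(T,tt,S,ts))
jt=full(410,202,5,110,150); js=full(197,194,4,250,190)
print('mouth',onz(T,*jt,.118),onz(S,*js,.118),tri(T,jt,S,js))
for n,(x,y) in dict(tl=(62,104),bl=(83,420),br=(633,392),tr=(605,78)).items(): print(n,onz(T,*full(x,y,6,265,175),.01))
# flange wide in top: 
print('tips', [onz(T,*full(x,y,6,265,175),.174) for x,y in((570,335),(640,330),(222,352),(288,350))])
print('bar', [onz(T,*full(x,y,6,265,175),.170) for x,y in((190,122),(628,100))])
E
```

```text
wide top [ 0.53124507 -0.26863111  0.255     ] [ 0.53663298 -0.2611217   0.255     ] [ 0.53121178 -0.26974501  0.24964212]
thin top [ 0.52658423 -0.12827184  0.255     ] [ 0.53015085 -0.12483344  0.255     ] [ 0.52683598 -0.12871747  0.25190475]
mouth [0.61072048 0.15218166 0.118     ] [0.61601077 0.15665019 0.118     ] [0.61165917 0.15298995 0.11249263]
tl [ 0.61658899 -0.06563016  0.01      ]
bl [ 0.4688662  -0.07035453  0.01      ]
br [ 0.47463712 -0.32632031  0.01      ]
tr [ 0.62247184 -0.32355534  0.01      ]
tips [array([ 0.49450639, -0.25398307,  0.174     ]), array([ 0.49571855, -0.2819364 ,  0.174     ]), array([ 0.49158665, -0.1158351 ,  0.174     ]), array([ 0.49165885, -0.14193611,  0.174     ])]
bar [array([ 0.58397243, -0.10752195,  0.17      ]), array([ 0.58839272, -0.28494404,  0.17      ])]
```

Run:
```python
from h import *
T=load('top0');S=load('scene0')
m=np.array([.6112,.1526,.118]); b=np.array([.5315,-.2685,0]); t=np.array([.527,-.128,0])
for tag,c,boxes in(('top0',T,((140,165,230,220,8,'o1'),(290,185,390,245,7,'o2'))),('scene0',S,((270,215,330,285,8,'o3'),(200,105,280,190,7,'o4')))):
    for x0,y0,x1,y1,s,out in boxes:
        im=cv2.imread(f'pics/{tag}.png')[y0:y1,x0:x1]; im=cv2.resize(im,None,fx=s,fy=s,interpolation=cv2.INTER_CUBIC)
        draw(im,c,circ(m,.0445),s,x0,y0); draw(im,c,circ(m-[0,0,.106+.003],.0375),s,x0,y0,(255,0,0)); 
        for q in (b,t):
            draw(im,c,circ(q+[0,0,.255],.01),s,x0,y0); draw(im,c,circ(q+[0,0,.178],.018),s,x0,y0,(255,0,0))
        cv2.imwrite(f'pics/{out}.png',im)
```

```text
(no output)
```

View pics/o1.png

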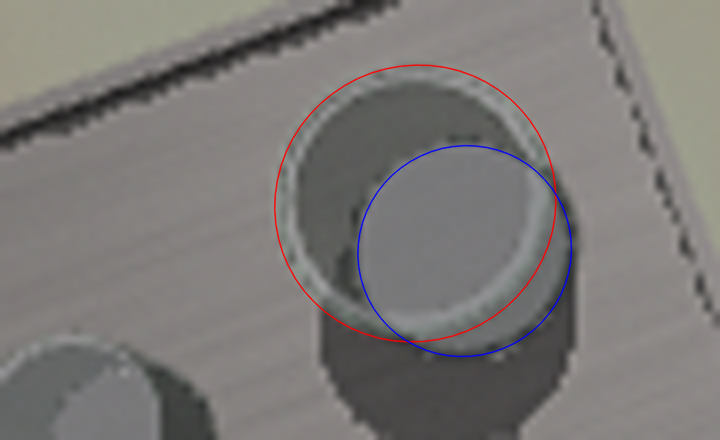

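View pics/o2.png

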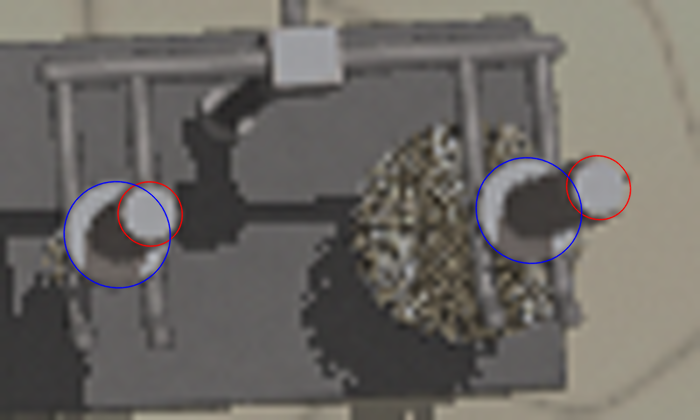

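View pics/o3.png

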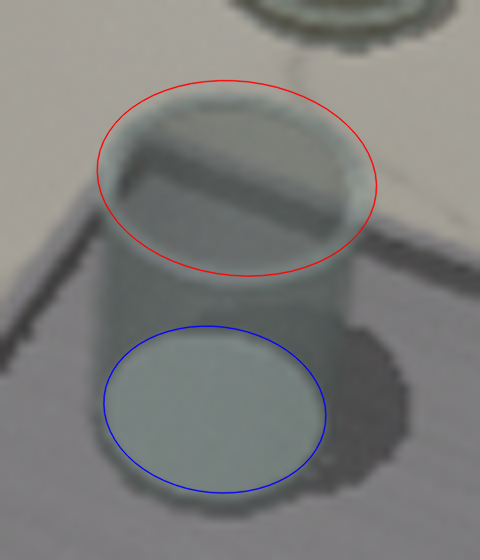

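View pics/o4.png

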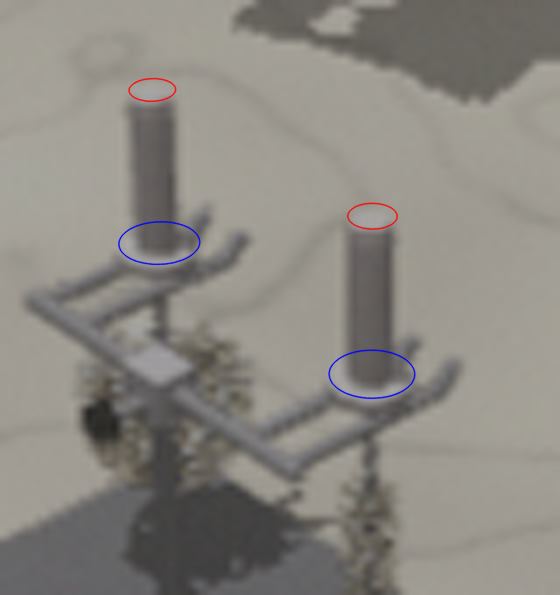

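>>> apply_moves --pt "0.02 0.02 0.03 0 0 -0.05 1" --pt "0.05 0.05 0.065 0 0 -0.1 1" --pt "0.085 0.085 0.065 0 0 -0.15 1" --pt "0.12 0.12 0.065 0 0 -0.2 1" --pt "0.155 0.155 0.065 0 0 -0.265 1" --pt "0.19 0.19 0.065 0 0 -0.265 1" --pt "0.225 0.225 0.065 0 0 -0.265 1" --pt "0.26 0.26 0.065 0 0 -0.265 1" --pt "0.295 0.295 0.065 0 0 -0.265 1" --pt "0.3 0.3 0.065 0 0 -0.265 1"

```text
time_s: 1.1
ee_pos: [0.4895, -0.3156, 0.3109]
eef_rot: [1.0, 0.017, 0.001, -0.002]
force: [1.0, 0.1, 0.2]
finger_gap: 1.003
```

>>> apply_moves --pt "0.02 0.03 0 0 0 0 1" --pt "0.03 0.055 0 0 0 0 1" --pt "0.03 0.055 0 0 0 0 1" --pt "0.03 0.055 0 0 0 0 1"

```text
time_s: 1.5
ee_pos: [0.5144, -0.2679, 0.3104]
eef_rot: [1.0, 0.012, -0.0, 0.0]
force: [-1.4, -1.0, -0.6]
finger_gap: 1.002
```

Run:
```python
from h import *
s=env.sense(); print(s['ee_pos'],s['eef_rot'],s['force'])
T=snap('top','top1');S=snap('scene','scene1')
from scipy.spatial.transform import Rotation as R
p=s['ee_pos'];Rm=R.from_quat(s['eef_rot']).as_matrix()
print(proj(T,p),proj(S,p))
for n,x0,y0,x1,y1,s_ in(('top',280,140,420,260,5),('scene',160,60,300,180,5)):
    im=cv2.imread(f'pics/{n}1.png')[y0:y1,x0:x1]; im=cv2.resize(im,None,fx=s_,fy=s_,interpolation=cv2.INTER_CUBIC)
    c={'top':T,'scene':S}[n]
    for sg in(1,-1):
        a=[p+Rm@np.array([dx,sg*.046,.019]) for dx in(-.0095,.0095)]+[p+Rm@np.array([dx,sg*.065,.019]) for dx in(.0095,-.0095)]
        draw(im,c,a+a[:1],s_,x0,y0)
    b=np.array([.5315,-.2685,0])
    draw(im,c,circ(b+[0,0,.255],.01),s_,x0,y0,(255,0,0))
    cv2.imwrite(f'pics/g_{n}.png',im)
```

```text
[ 0.51437043 -0.26790508  0.31037858] [ 9.99925370e-01  1.22095185e-02 -4.25113285e-04  2.18637308e-05] [-1.38824129 -1.0387072  -0.56799816]
[383.70771919 216.96099483] [225.23028255  98.99873279]
```

View pics/g_top.png

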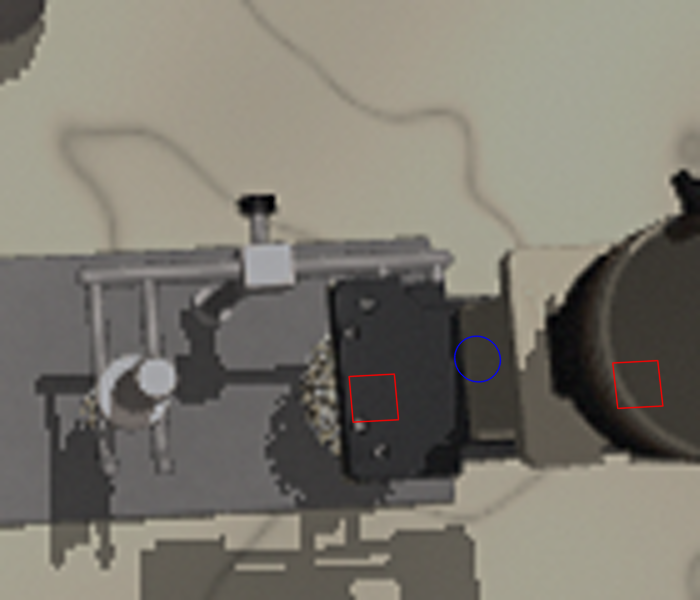

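View pics/g_scene.png

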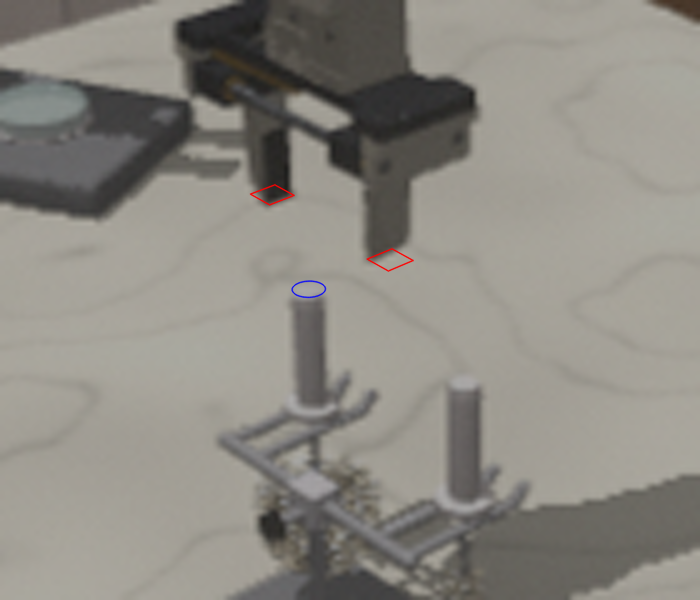

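>>> apply_moves --pt "0.018 0.002 0 0 0 0 1" --pt "0.018 0.002 -0.03 0 0 0 1" --pt "0.018 0.002 -0.06 0 0 0 1" --pt "0.018 0.002 -0.091 0 0 0 1" --pt "0.018 0.002 -0.091 0 0 0 1" --pt "0.018 0.002 -0.091 0 0 0 1"

```text
time_s: 2.2
ee_pos: [0.5319, -0.2674, 0.2198]
eef_rot: [1.0, 0.011, -0.0, -0.0]
force: [0.6, -0.0, 0.5]
finger_gap: 0.996
```

Run:
```python
from h import *
s=env.sense(); print(s['ee_pos'],s['eef_rot'],s['force'])
T=snap('top','top2');S=snap('scene','scene2')
from scipy.spatial.transform import Rotation as R
p=s['ee_pos'];Rm=R.from_quat(s['eef_rot']).as_matrix()
for n,x0,y0,x1,y1,s_ in(('top',280,140,420,260,5),('scene',170,90,270,190,7)):
    im=cv2.imread(f'pics/{n}2.png')[y0:y1,x0:x1]; im=cv2.resize(im,None,fx=s_,fy=s_,interpolation=cv2.INTER_CUBIC)
    c={'top':T,'scene':S}[n]
    for sg in(1,-1):
        a=[p+Rm@np.array([dx,sg*.046,.019]) for dx in(-.0095,.0095)]+[p+Rm@np.array([dx,sg*.065,.019]) for dx in(.0095,-.0095)]
        draw(im,c,a+a[:1],s_,x0,y0)
    draw(im,c,circ(p+[0,0,.0345],.01),s_,x0,y0,(255,0,0))
    draw(im,c,circ(p+[0,0,-.042],.018),s_,x0,y0,(0,255,0))
    cv2.imwrite(f'pics/g2_{n}.png',im)
```

```text
[ 0.53191859 -0.26739847  0.21978076] [ 9.99944595e-01  1.05134482e-02 -4.85428115e-04 -1.95976111e-04] [ 0.60354006 -0.04638524  0.50093886]
```

View pics/g2_scene.png

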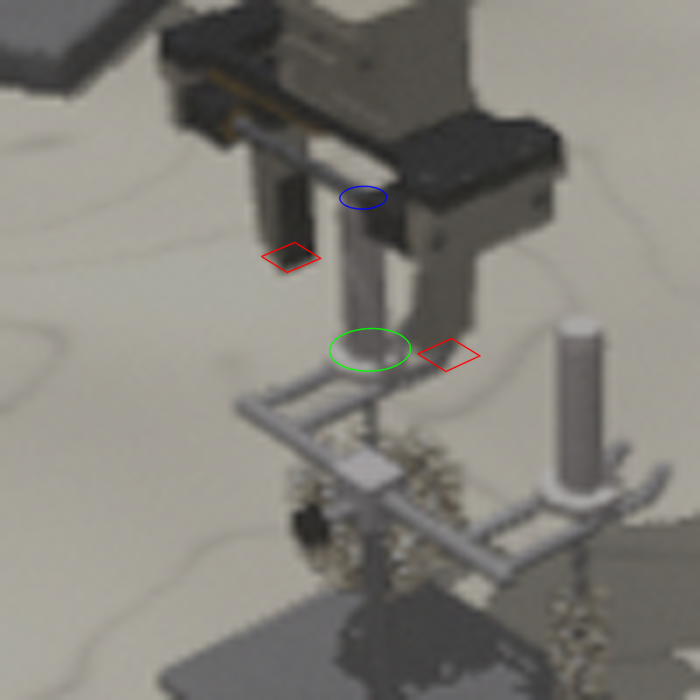

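View pics/g2_top.png

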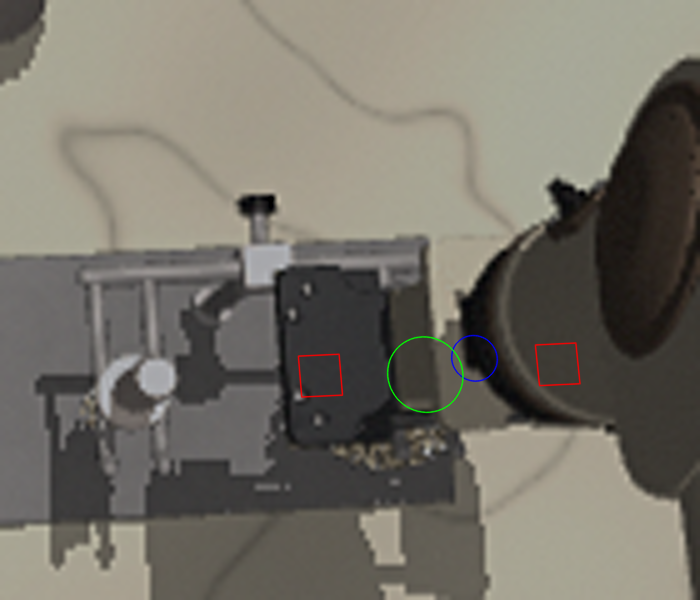

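>>> apply_moves --pt "0 0 0 0 0 0 -0.4" --pt "0 0 0 0 0 0 -1" --pt "0 0 0 0 0 0 -1" --pt "0 0 0 0 0 0 -1" --pt "0 0 0 0 0 0 -1" --pt "0 0 0 0 0 0 -1" --pt "0 0 0 0 0 0 -1" --pt "0 0 0 0 0 0 -1" --force 25

```text
time_s: 3.1
ee_pos: [0.5325, -0.2662, 0.2197]
eef_rot: [1.0, 0.011, -0.0, -0.0]
force: [-0.3, -0.6, -0.4]
finger_gap: 0.35
```

Run:
```python
from h import *
s=env.sense(); print(s['ee_pos'],s['eef_rot'],s['force'],s['torque'],s['finger_gap'])
T=snap('top','top3');S=snap('scene','scene3')
crop('scene3',170,90,270,190,7,'c5')
```

```text
[ 0.53251527 -0.26619723  0.21965324] [ 9.99934440e-01  1.14503779e-02 -3.73588751e-05 -5.69722118e-05] [-0.30661823 -0.61328706 -0.37387879] [ 0.06188498  0.00409931 -0.00191544] 0.3504188672066623
```

View pics/c5.png

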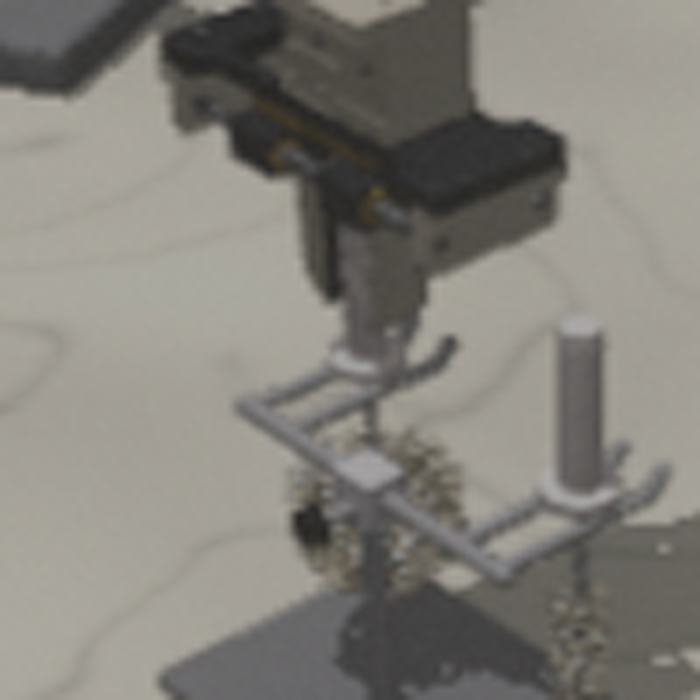

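>>> apply_moves --pt "0 0 0 0 0 0 -1" --pt "0 0 0 0 0 0 -1" --pt "0 0 0 0 0 0 -1" --pt "0 0 0 0 0 0 -1"

```text
time_s: 3.6
ee_pos: [0.5325, -0.2662, 0.2196]
eef_rot: [1.0, 0.011, -0.0, -0.0]
force: [0.9, 0.2, -0.3]
finger_gap: 0.215
```

>>> apply_moves --pt "0 0 0.004 0 0 0 -1" --pt "0 0 0.01 0 0 0 -1" --pt "0 0 0.016 0 0 0 -1" --pt "0 0 0.022 0 0 0 -1" --pt "0 0 0.022 0 0 0 -1" --pt "0 0 0.022 0 0 0 -1"

```text
time_s: 4.2
ee_pos: [0.5326, -0.2664, 0.2421]
eef_rot: [1.0, 0.011, 0.0, 0.0]
force: [-0.7, -0.2, -0.8]
finger_gap: 0.214
```

Run:
```python
from h import *
s=env.sense(); print(s['ee_pos'],s['eef_rot'],s['force'],s['torque'],s['finger_gap'])
T=snap('top','top4');S=snap('scene','scene4')
crop('scene4',170,90,270,190,7,'c6')
```

```text
[ 0.53263128 -0.26635988  0.24205846] [9.99935514e-01 1.13518564e-02 2.48126340e-04 2.05171889e-04] [-0.74437636 -0.18520118 -0.81909519] [ 0.04389296  0.00855451 -0.00114455] 0.21373824685157272
```

View pics/c6.png

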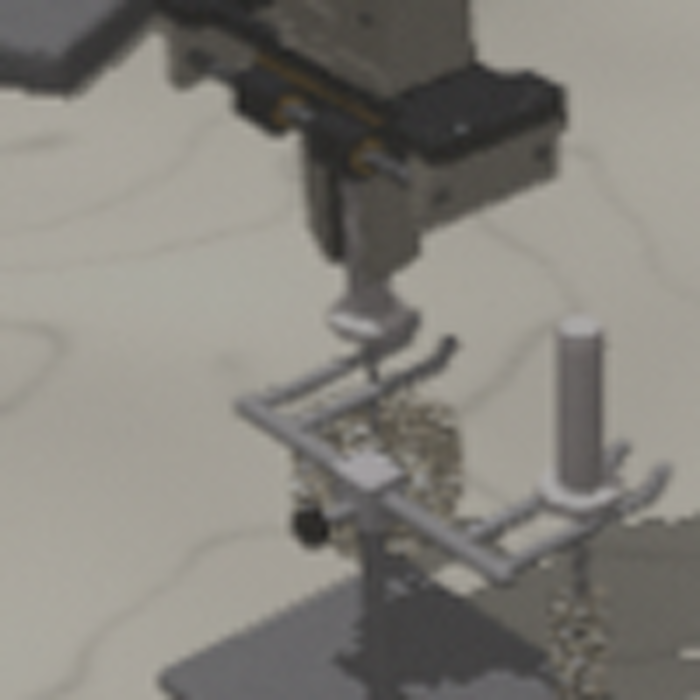

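>>> apply_moves --pt "-0.015 0 0 0 0 0 -1" --pt "-0.035 -0.001 0 0 0 0 -1" --pt "-0.055 -0.001 0 0 0 0 -1" --pt "-0.08 -0.002 0 0 0 0 -1" --pt "-0.105 -0.002 0 0 0 0 -1" --pt "-0.12 -0.003 0 0 0 0 -1" --pt "-0.12 -0.003 0.03 0 0 0 -1" --pt "-0.12 -0.003 0.06 0 0 0 -1" --pt "-0.12 -0.003 0.1 0 0 0 -1" --pt "-0.12 -0.003 0.1 0 0 0 -1"

```text
time_s: 5.3
ee_pos: [0.4156, -0.2705, 0.3471]
eef_rot: [1.0, 0.012, 0.004, 0.003]
force: [0.6, -0.5, 0.3]
finger_gap: 0.213
```

Run:
```python
from h import *
s=env.sense(); print(s['ee_pos'],s['eef_rot'],s['force'],s['torque'],s['finger_gap'])
T=snap('top','top5');S=snap('scene','scene5')
p=s['ee_pos']
x0,y0,x1,y1,s_=180,30,280,130,7
im=cv2.imread('pics/scene5.png')[y0:y1,x0:x1]; im=cv2.resize(im,None,fx=s_,fy=s_,interpolation=cv2.INTER_CUBIC)
b=p-[0,0,.17]
for z,r in((.12,.018),(.065,.0395),(.032,.0395),(.006,.0225)): draw(im,S,circ(b+[0,0,z],r),s_,x0,y0)
draw(im,S,[b,b+[0,0,.17]],s_,x0,y0)
cv2.imwrite('pics/c7.png',im)
```

```text
[ 0.41562277 -0.27050068  0.34711693] [0.99992042 0.01157637 0.00398142 0.00304722] [ 0.58804278 -0.4838249   0.33055572] [ 0.00026464 -0.05687859 -0.0359685 ] 0.21292380786763726
```

View pics/c7.png

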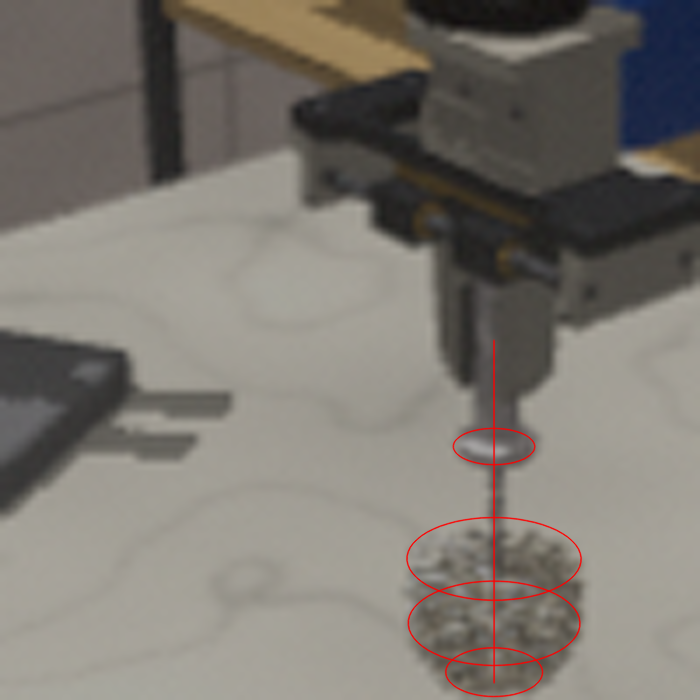

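View pics/top5.png

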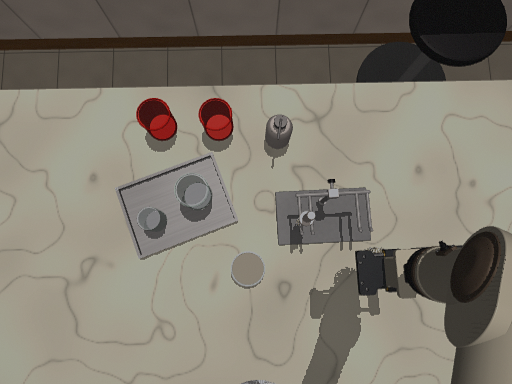

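>>> apply_moves --pt "0 0.02 0 0 0 0 -1" --pt "0 0.05 0 0 0 0 -1" --pt "0 0.085 0 0 0 0 -1" --pt "0 0.12 0 0 0 0 -1" --pt "0 0.155 0 0 0 0 -1" --pt "0 0.19 0 0 0 0 -1" --pt "0.01 0.225 0 0 0 0 -1" --pt "0.03 0.255 0 0 0 0 -1" --pt "0.05 0.285 0 0 0 0 -1" --pt "0.075 0.31 0 0 0 0 -1"

```text
time_s: 6.4
ee_pos: [0.4863, 0.0435, 0.3405]
eef_rot: [1.0, 0.012, -0.001, 0.0]
force: [-0.1, 0.5, -0.9]
finger_gap: 0.216
```

>>> apply_moves --pt "0.025 0.023 0 0 0 0 -1" --pt "0.05 0.045 0 0 0 0 -1" --pt "0.075 0.068 0 0 0 0 -1" --pt "0.1 0.09 0 0 0 0 -1" --pt "0.115 0.105 0 0 0 0 -1" --pt "0.124 0.1125 0 0 0 0 -1" --pt "0.124 0.1125 0 0 0 0 -1" --pt "0.124 0.1125 0 0 0 0 -1" --pt "0.124 0.1125 0 0 0 0 -1"

```text
time_s: 7.3
ee_pos: [0.6108, 0.1522, 0.3416]
eef_rot: [1.0, 0.011, -0.0, 0.001]
force: [0.3, -0.7, -0.9]
finger_gap: 0.214
```

```bash
cat > look.py <<'E'
from h import *
import sys
tag=sys.argv[1]; jx,jy=float(sys.argv[2]),float(sys.argv[3])
s=env.sense(); print(s['time_s'],s['ee_pos'],s['eef_rot'].round(4),s['force'].round(2),s['torque'].round(3),s['finger_gap'])
T=snap('top','top'+tag);S=snap('scene','scene'+tag)
p=s['ee_pos']; b=p-[0,0,.17]; m=np.array([jx,jy,.118])
for n,c,x0,y0,x1,y1,s_ in(('scene',S,250,160,350,290,5),('top',T,130,140,250,240,6)):
    im=cv2.imread(f'pics/{n}{tag}.png')[y0:y1,x0:x1]; im=cv2.resize(im,None,fx=s_,fy=s_,interpolation=cv2.INTER_CUBIC)
    cv2.imwrite(f'pics/r{n}{tag}.png',im)
    for z,r in((.12,.018),(.065,.0395),(.032,.0395),(.006,.0225)): draw(im,c,circ(b+[0,0,z],r),s_,x0,y0)
    draw(im,c,circ(m,.0445),s_,x0,y0,(255,0,0)); draw(im,c,circ(m-[0,0,.109],.0375),s_,x0,y0,(255,0,0))
    cv2.imwrite(f'pics/l{n}{tag}.png',im)
E
python3 look.py 6 .612 .1535
```

```text
7.3 [0.61084817 0.15222253 0.34159585] [ 9.999e-01  1.100e-02 -3.000e-04  6.000e-04] [ 0.33 -0.68 -0.93] [ 0.034  0.045 -0.01 ] 0.21390566206622616
```

View pics/lscene6.png

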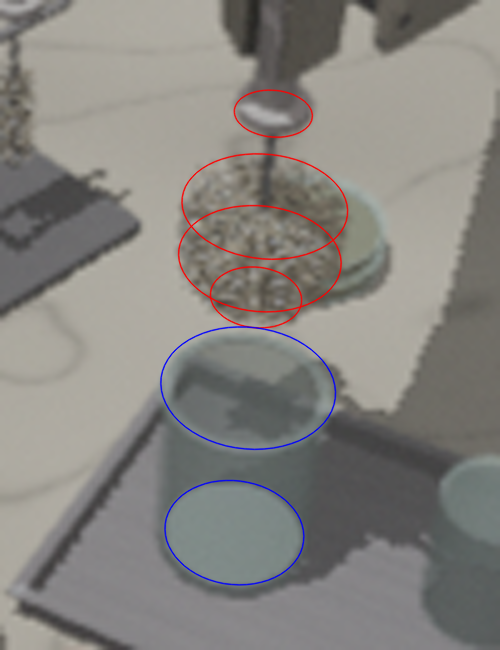

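View pics/ltop6.png

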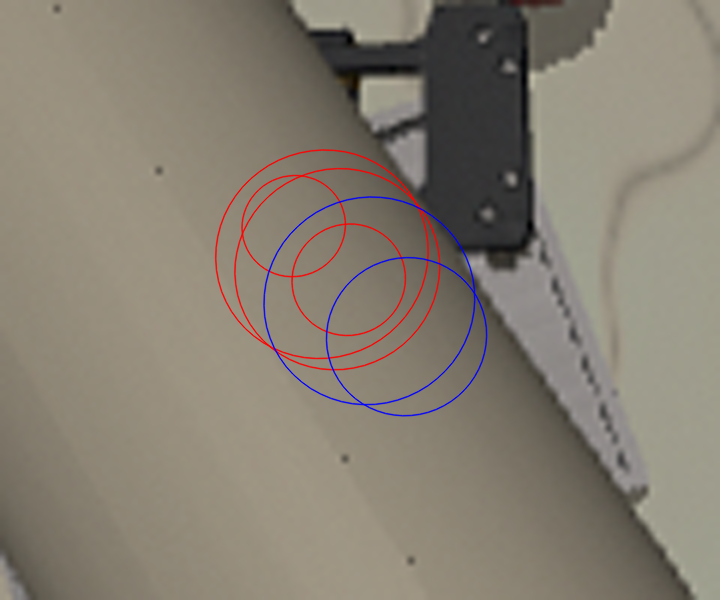

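Run:
```python
from h import *
crop('scene6',275,170,330,285,7,'c8')
crop('scene6',275,170,330,230,12,'c9')
```

```text
(no output)
```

View pics/c9.png

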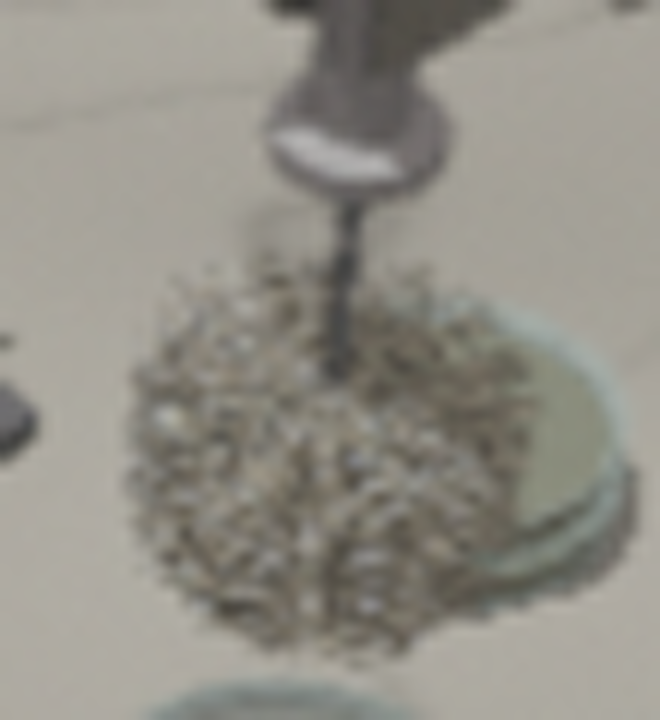

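View pics/c8.png

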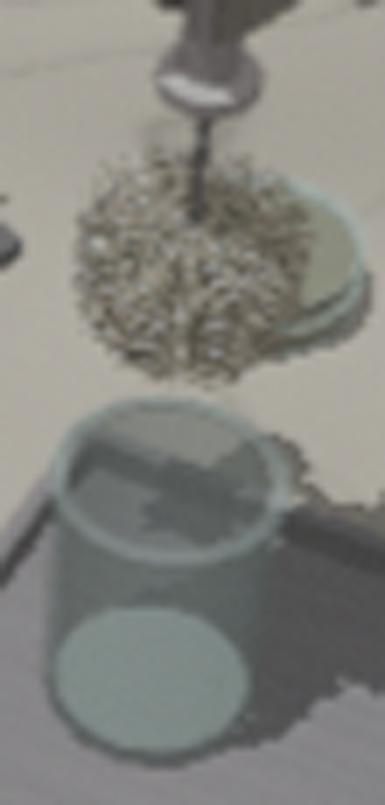

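Run:
```python
from h import *
T=load('top0')
for z in(.05,.07,.09,.11):
    print(z,proj(T,[.5144,-.2679+.095,.3104+z]).round(1),proj(T,[.5319,-.2674+.095,.2198+z]).round(1),proj(T,[.6108,.1522-.095,.3416+z]).round(1))
print('obs (346,216) (335,211.2) (218.3,161.2)')
for im,(x0,y0,x1,y1) in dict(top1=(335,185,385,245),top6=(190,130,230,190)).items(): crop(im,x0,y0,x1,y1,10,'b'+im)
```

```text
0.05 [342.8 216. ] [332.5 211.6] [219.6 165.8]
0.07 [345.2 215.1] [334.4 210.6] [218.7 163.4]
0.09 [347.8 214. ] [336.4 209.6] [217.6 160.9]
0.11 [350.5 213. ] [338.5 208.6] [216.6 158.2]
obs (346,216) (335,211.2) (218.3,161.2)
```

View pics/btop1.png

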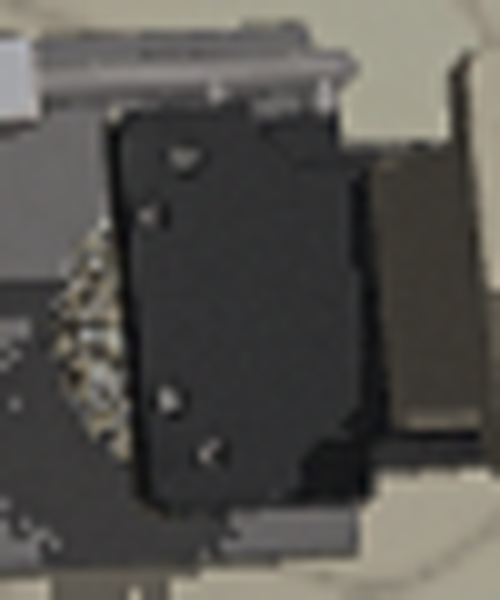

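View pics/btop6.png

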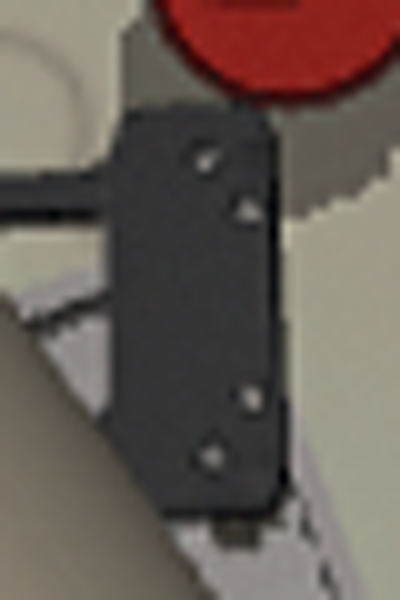

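>>> apply_moves --pt "0 0 -0.02 0 0 0 -1" --pt "0 0 -0.045 0 0 0 -1" --pt "0 0 -0.062 0 0 0 -1" --pt "0 0 -0.07 0 0 0 -1" --pt "0 0 -0.07 0 0 0 -1" --pt "0 0 -0.07 0 0 0 -1"

```text
time_s: 8.0
ee_pos: [0.6119, 0.1534, 0.2725]
eef_rot: [1.0, 0.011, 0.0, -0.0]
force: [-0.4, 0.1, 0.1]
finger_gap: 0.214
```

```bash
python3 look.py 7 .611 .153; python3 -c "
from h import *
crop('scene7',275,195,335,265,10,'c10')"
```

```text
8.0 [0.61193121 0.15341484 0.27253363] [ 9.999e-01  1.130e-02  5.000e-04 -2.000e-04] [-0.45  0.08  0.07] [0.04  0.015 0.002] 0.21421776670272905
```

View pics/lscene7.png

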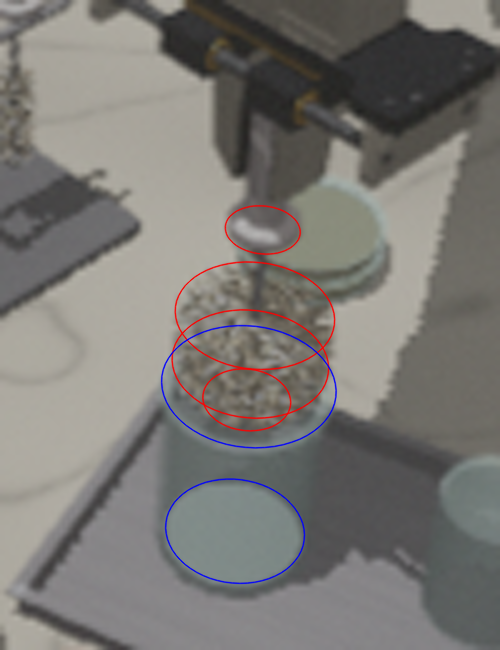

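View pics/c10.png

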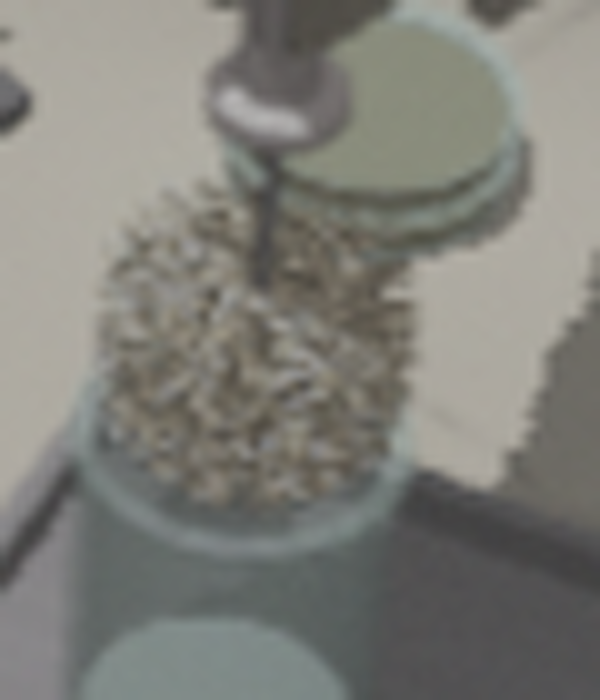

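>>> apply_moves --pt "0.0005 0.001 -0.01 0 0 0 -1" --pt "0.0005 0.001 -0.02 0 0 0 -1" --pt "0.0005 0.001 -0.03 0 0 0 -1" --pt "0.0005 0.001 -0.04 0 0 0 -1" --pt "0.0005 0.001 -0.04 0 0 0 -1"

```text
time_s: 8.6
ee_pos: [0.6111, 0.1537, 0.2294]
eef_rot: [1.0, 0.011, -0.001, 0.0]
force: [1.4, 0.6, -2.0]
finger_gap: 0.212
```

```bash
python3 look.py 8 .612 .1545; python3 -c "
from h import *
crop('scene8',275,195,335,290,8,'c11')"
```

```text
8.6 [0.61113175 0.15368995 0.22943367] [ 9.999e-01  1.140e-02 -1.500e-03  3.000e-04] [ 1.41  0.56 -1.96] [ 0.103 -0.211 -0.03 ] 0.2124035560875827
```

View pics/c11.png

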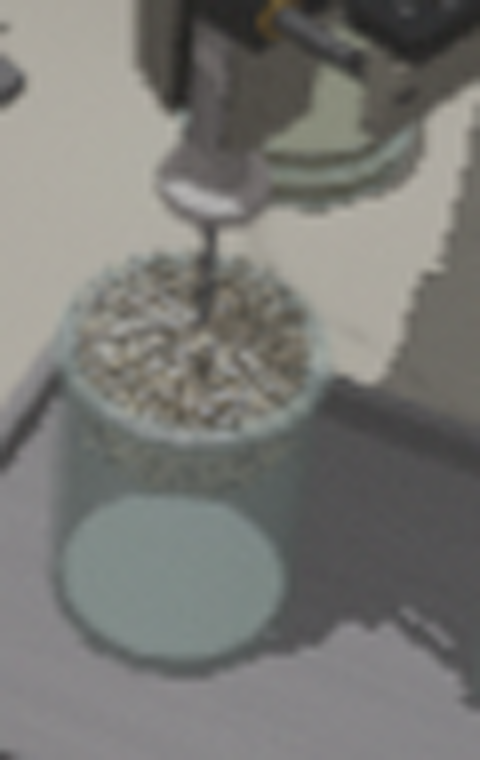

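>>> apply_moves --pt "0.001 0.0005 -0.008 0 0 0 -1" --pt "0.0015 0.0005 -0.016 0 0 0 -1" --pt "0.0015 0.0005 -0.024 0 0 0 -1" --pt "0.0015 0.0005 -0.032 0 0 0 -1" --pt "0.0015 0.0005 -0.04 0 0 0 -1" --pt "0.0015 0.0005 -0.045 0 0 0 -1" --pt "0.0015 0.0005 -0.048 0 0 0 -1" --pt "0.0015 0.0005 -0.048 0 0 0 -1"

```text
time_s: 9.5
ee_pos: [0.6133, 0.1546, 0.1831]
eef_rot: [1.0, 0.011, -0.0, 0.0]
force: [0.0, -0.3, -2.0]
finger_gap: 0.211
```

```bash
python3 look.py 9 .612 .1545; python3 -c "
from h import *
crop('scene9',275,195,335,290,8,'c12')"
```

```text
9.5 [0.61325154 0.1546375  0.18312087] [ 9.999e-01  1.150e-02 -4.000e-04  1.000e-04] [ 0.01 -0.31 -2.01] [-0.019 -0.077 -0.02 ] 0.21149671029102163
```

View pics/c12.png

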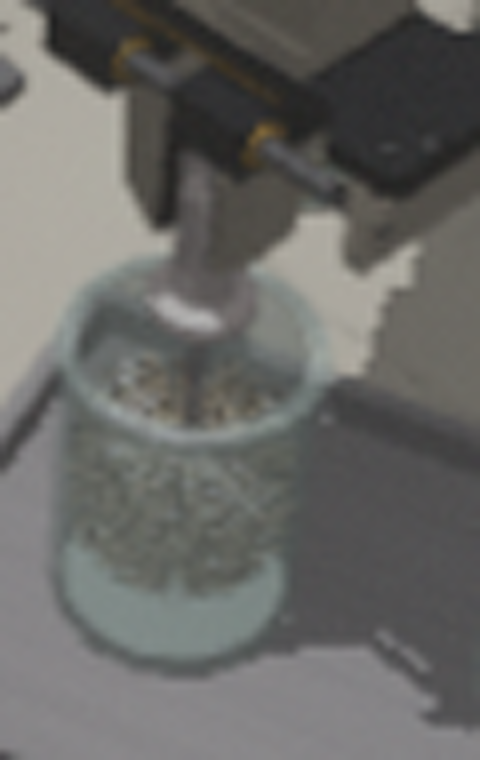

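>>> apply_moves --pt "0.0005 0 -0.001 0 0 0 -1" --pt "0.0005 0 -0.002 0 0 0 -1" --pt "0.0005 0 -0.003 0 0 0 -1" --pt "0.0005 0 -0.003 0 0 0 -1"

```text
time_s: 10.0
ee_pos: [0.6141, 0.1548, 0.1807]
eef_rot: [1.0, 0.011, 0.0, -0.0]
force: [0.2, -0.5, -0.8]
finger_gap: 0.212
```

>>> apply_moves --pt "0 0 -0.001 0 0 0 -1" --pt "0 0 -0.002 0 0 0 -1" --pt "0 0 -0.002 0 0 0 -1"

```text
time_s: 10.3
ee_pos: [0.614, 0.1547, 0.1786]
eef_rot: [1.0, 0.011, 0.0, -0.0]
force: [0.2, -1.9, -1.7]
finger_gap: 0.213
```

```bash
python3 look.py 10 .613 .1548
```

```text
10.3 [0.614039   0.15474148 0.17859675] [ 0.9999  0.0114  0.     -0.    ] [ 0.17 -1.88 -1.72] [-0.046 -0.118  0.039] 0.21341760055607525
```

View pics/lscene10.png

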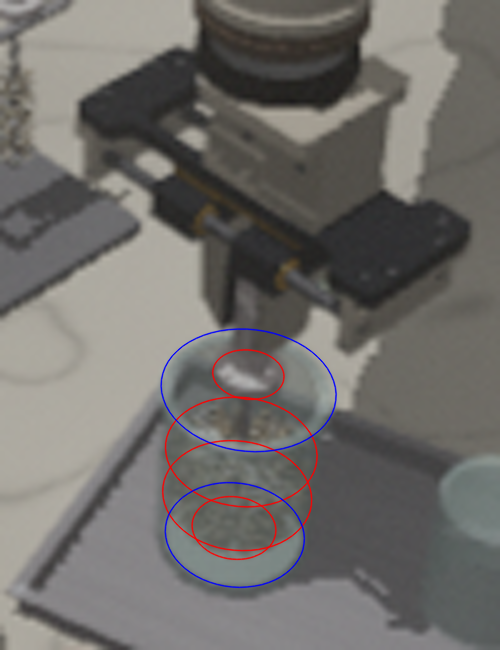

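>>> apply_moves --pt "0 0 -0.001 0 0 0 -1" --pt "0 0 -0.001 0 0 0 -1"

```text
time_s: 10.6
ee_pos: [0.6142, 0.1549, 0.1782]
eef_rot: [1.0, 0.011, 0.0, 0.0]
force: [-0.0, -0.1, 1.8]
finger_gap: 0.214
```

>>> apply_moves --pt "0 0 -0.001 0 0 0 -1" --pt "0 0 -0.001 0 0 0 -1"

```text
time_s: 10.8
ee_pos: [0.6146, 0.155, 0.178]
eef_rot: [1.0, 0.011, 0.001, -0.0]
force: [-1.4, -0.7, 7.1]
finger_gap: 0.213
```

>>> apply_moves --pt "-0.0005 0 0.004 0 0 0 -1" --pt "-0.0005 0 0.012 0 0 0 -1" --pt "-0.0005 0 0.02 0 0 0 -1" --pt "-0.0005 0 0.028 0 0 0 -1" --pt "-0.0005 0 0.036 0 0 0 -1" --pt "-0.0005 0 0.043 0 0 0 -1" --pt "-0.0005 0 0.0485 0 0 0 -1" --pt "-0.0005 0 0.0485 0 0 0 -1" --pt "-0.0005 0 0.0485 0 0 0 -1"

```text
time_s: 11.7
ee_pos: [0.6137, 0.1548, 0.2255]
eef_rot: [1.0, 0.011, 0.0, -0.0]
force: [0.1, -0.7, -0.0]
finger_gap: 0.212
```

```bash
python3 look.py 11 .613 .1548;python3 -c "
from h import *
crop('scene11',275,195,335,290,8,'c13')"
```

```text
11.7 [0.61368839 0.15482841 0.22550702] [ 9.999e-01  1.140e-02  3.000e-04 -1.000e-04] [ 0.06 -0.66 -0.04] [-0.06  -0.111  0.006] 0.21172316808121716
```

View pics/c13.png

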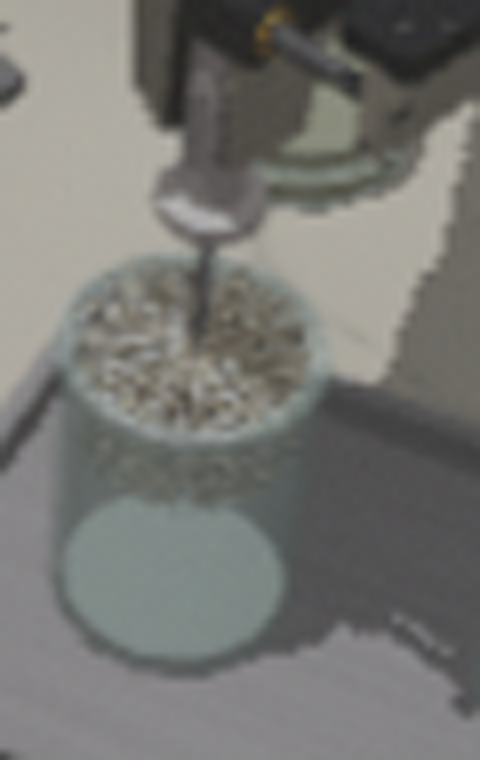

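>>> apply_moves --pt "0 -0.0005 -0.008 0 0 0 -1" --pt "0 -0.0005 -0.016 0 0 0 -1" --pt "0 -0.0005 -0.024 0 0 0 -1" --pt "0 -0.0005 -0.032 0 0 0 -1" --pt "0 -0.0005 -0.039 0 0 0 -1" --pt "0 -0.0005 -0.043 0 0 0 -1" --pt "0 -0.0005 -0.046 0 0 0 -1" --pt "0 -0.0005 -0.0475 0 0 0 -1" --pt "0 -0.0005 -0.048 0 0 0 -1" --pt "0 -0.0005 -0.048 0 0 0 -1"

```text
time_s: 12.8
ee_pos: [0.6138, 0.1545, 0.1781]
eef_rot: [1.0, 0.011, 0.0, 0.0]
force: [-1.0, 0.1, 5.5]
finger_gap: 0.212
```

Floor contact is confirmed again (about 5 N, same z), so I'll go up and then make stroke 3.

>>> apply_moves --pt "0 0 0.004 0 0 0 -1" --pt "0 0 0.012 0 0 0 -1" --pt "0 0 0.02 0 0 0 -1" --pt "0 0 0.028 0 0 0 -1" --pt "0 0 0.036 0 0 0 -1" --pt "0 0 0.043 0 0 0 -1" --pt "0 0 0.048 0 0 0 -1" --pt "0 0 0.048 0 0 0 -1" --pt "0 0 0.048 0 0 0 -1"

```text
time_s: 13.7
ee_pos: [0.6137, 0.1543, 0.2255]
eef_rot: [1.0, 0.011, 0.0, -0.0]
force: [1.3, 0.6, 0.4]
finger_gap: 0.214
```

>>> apply_moves --pt "0 0 -0.008 0 0 0 -1" --pt "0 0 -0.016 0 0 0 -1" --pt "0 0 -0.024 0 0 0 -1" --pt "0 0 -0.032 0 0 0 -1" --pt "0 0 -0.039 0 0 0 -1" --pt "0 0 -0.043 0 0 0 -1" --pt "0 0 -0.046 0 0 0 -1" --pt "0 0 -0.0475 0 0 0 -1" --pt "0 0 -0.048 0 0 0 -1" --pt "0 0 -0.048 0 0 0 -1"

```text
time_s: 14.7
ee_pos: [0.6138, 0.1544, 0.1781]
eef_rot: [1.0, 0.011, 0.0, 0.0]
force: [-1.5, -0.4, 5.1]
finger_gap: 0.214
```

>>> apply_moves --pt "0 0 0.004 0 0 0 -1" --pt "0 0 0.012 0 0 0 -1" --pt "0 0 0.02 0 0 0 -1" --pt "0 0 0.028 0 0 0 -1" --pt "0 0 0.036 0 0 0 -1" --pt "0 0 0.043 0 0 0 -1" --pt "0 0 0.048 0 0 0 -1" --pt "0 0 0.048 0 0 0 -1" --pt "0 0 0.048 0 0 0 -1"

```text
time_s: 15.6
ee_pos: [0.6137, 0.1543, 0.2255]
eef_rot: [1.0, 0.011, 0.0, -0.0]
force: [-0.1, -0.9, -0.2]
finger_gap: 0.212
```

```bash
python3 look.py 12 .613 .1548;python3 -c "
from h import *
crop('scene12',275,195,335,290,8,'c14')"
```

```text
15.6 [0.61370065 0.15427501 0.22549074] [ 9.999e-01  1.140e-02  3.000e-04 -0.000e+00] [-0.08 -0.86 -0.2 ] [-0.02  -0.109 -0.006] 0.21188048853539693
```

View pics/c14.png

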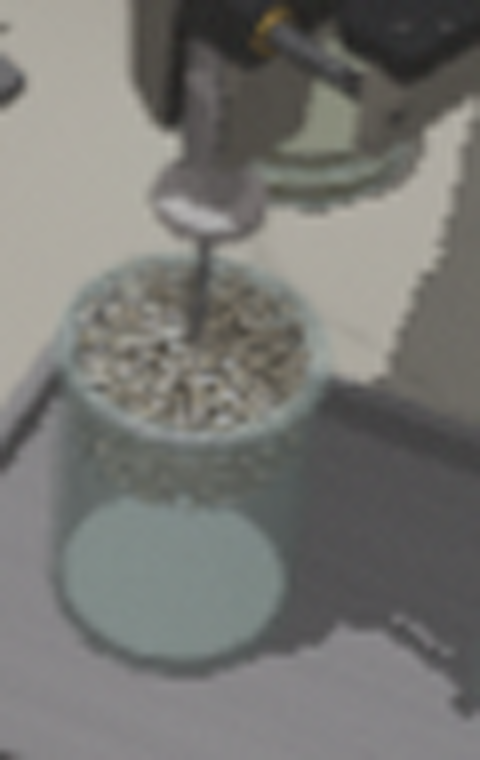

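>>> apply_moves --pt "0 0 0.006 0 0 0 -1" --pt "0 0 0.014 0 0 0 -1" --pt "0 0 0.022 0 0 0 -1" --pt "0 0 0.03 0 0 0 -1" --pt "0 0 0.04 0 0 0 -1" --pt "0 0 0.052 0 0 0 -1" --pt "0 0 0.067 0 0 0 -1" --pt "0 0 0.085 0 0 0 -1" --pt "0 0 0.105 0 0 0 -1" --pt "0 0 0.1165 0 0 0 -1"

```text
time_s: 16.7
ee_pos: [0.6141, 0.1549, 0.3446]
eef_rot: [1.0, 0.012, 0.001, -0.0]
force: [0.4, -0.2, -0.4]
finger_gap: 0.21
```

>>> apply_moves --pt "-0.02 -0.018 0 0 0 0 -1" --pt "-0.045 -0.041 0 0 0 0 -1" --pt "-0.07 -0.064 0 0 0 0 -1" --pt "-0.095 -0.086 0 0 0 0 -1" --pt "-0.12 -0.109 0 0 0 0 -1" --pt "-0.145 -0.131 0 0 0 0 -1" --pt "-0.17 -0.155 0 0 0 0 -1" --pt "-0.19 -0.18 0 0 0 0 -1" --pt "-0.201 -0.21 0 0 0 0 -1" --pt "-0.201 -0.24 0 0 0 0 -1"

```text
time_s: 17.7
ee_pos: [0.411, -0.0866, 0.3425]
eef_rot: [1.0, 0.011, 0.0, 0.002]
force: [0.4, 0.0, -0.5]
finger_gap: 0.214
```

>>> apply_moves --pt "0 -0.03 0 0 0 0 -1" --pt "0 -0.06 0 0 0 0 -1" --pt "0 -0.09 0 0 0 0 -1" --pt "0 -0.12 0 0 0 0 -1" --pt "0 -0.15 0 0 0 0 -1" --pt "0 -0.17 0 0 0 0 -1" --pt "0 -0.1825 0 0 0 0 -1" --pt "0 -0.1825 0 0 0 0 -1" --pt "0 -0.1825 0 0 0 0 -1"

```text
time_s: 18.6
ee_pos: [0.4129, -0.2669, 0.3417]
eef_rot: [1.0, 0.012, -0.0, -0.0]
force: [0.4, 0.1, -1.1]
finger_gap: 0.216
```

Run:
```python
from h import *
s=env.sense(); print(s['time_s'],s['ee_pos'],s['eef_rot'].round(4),s['force'],s['torque'],s['finger_gap'])
T=snap('top','top13');S=snap('scene','scene13')
```

```text
18.6 [ 0.4128517  -0.26687709  0.34172413] [ 9.999e-01  1.210e-02 -0.000e+00 -5.000e-04] [ 0.38119003  0.09009679 -1.08302408] [ 0.02060545 -0.01242882 -0.05572509] 0.21608223176259655
```

View pics/top13.png

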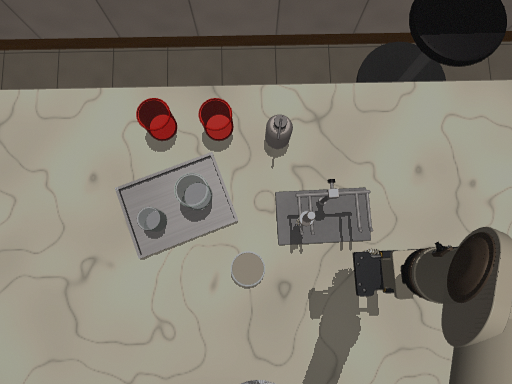

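View pics/scene13.png

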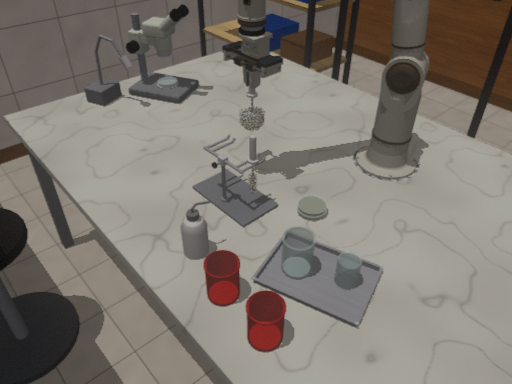

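Run:
```python
from h import *
T=load('top13')
x0,y0,x1,y1,s_=330,170,390,250,8
im=cv2.imread('pics/top13.png')[y0:y1,x0:x1]; im=cv2.resize(im,None,fx=s_,fy=s_,interpolation=cv2.INTER_CUBIC)
cv2.imwrite('pics/f1.png',im)
g=np.array([.5325,-.2662,.170])
draw(im,T,circ(g,.003),s_,x0,y0); draw(im,T,circ(g,.018),s_,x0,y0)
cv2.imwrite('pics/f2.png',im)
```

```text
(no output)
```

View pics/f2.png

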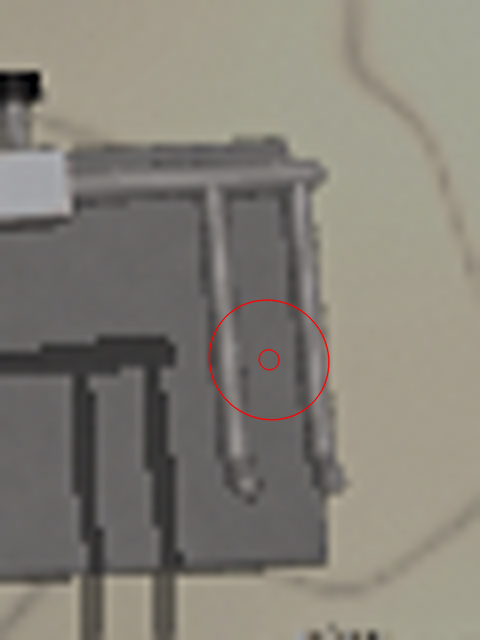

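>>> apply_moves --pt "0 0 -0.025 0 0 0 -1" --pt "0 0 -0.055 0 0 0 -1" --pt "0 0 -0.08 0 0 0 -1" --pt "0 0 -0.096 0 0 0 -1" --pt "0 0 -0.096 0 0 0 -1" --pt "0 0 -0.096 0 0 0 -1" --pt "0.015 0 -0.096 0 0 0 -1" --pt "0.03 0 -0.096 0 0 0 -1" --pt "0.04 0 -0.096 0 0 0 -1" --pt "0.04 0 -0.096 0 0 0 -1"

```text
time_s: 19.7
ee_pos: [0.4551, -0.2677, 0.2463]
eef_rot: [1.0, 0.012, 0.001, -0.0]
force: [-0.1, -0.2, -1.3]
finger_gap: 0.21
```

Run:
```python
from h import *
s=env.sense(); print(s['time_s'],s['ee_pos'],s['eef_rot'].round(4),s['force'],s['torque'],s['finger_gap'])
T=snap('top','top14');S=snap('scene','scene14')
crop('scene14',190,70,290,170,7,'c15')
```

```text
19.7 [ 0.45512777 -0.2676869   0.24626295] [ 9.999e-01  1.240e-02  1.200e-03 -2.000e-04] [-0.13838853 -0.19286561 -1.32216356] [0.03087035 0.00230138 0.06289768] 0.20979201865856373
```

View pics/c15.png

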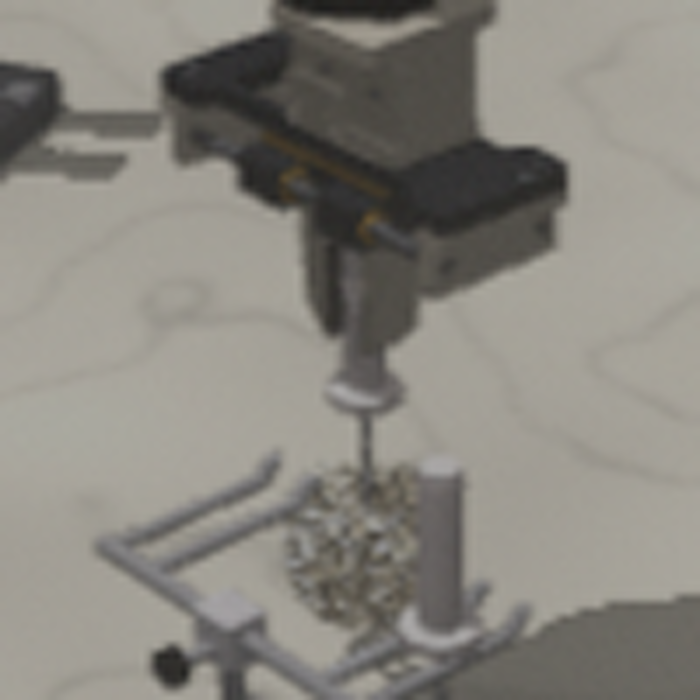

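>>> apply_moves --pt "0.012 0 0 0 0 0 -1" --pt "0.027 0 0 0 0 0 -1" --pt "0.042 0.001 0 0 0 0 -1" --pt "0.057 0.001 0 0 0 0 -1" --pt "0.072 0.002 0 0 0 0 -1" --pt "0.081 0.002 0 0 0 0 -1" --pt "0.081 0.002 0 0 0 0 -1" --pt "0.081 0.002 0 0 0 0 -1"

```text
time_s: 20.6
ee_pos: [0.5331, -0.2663, 0.2454]
eef_rot: [1.0, 0.011, -0.0, -0.0]
force: [-0.7, -0.6, -1.0]
finger_gap: 0.215
```

Run:
```python
from h import *
s=env.sense(); print(s['time_s'],s['ee_pos'],s['eef_rot'].round(4),s['force'],s['torque'],s['finger_gap'])
T=snap('top','top15');S=snap('scene','scene15')
crop('scene15',170,90,270,190,7,'c16')
```

```text
20.6 [ 0.53311515 -0.26626045  0.24541176] [ 9.999e-01  1.140e-02 -4.000e-04 -1.000e-04] [-0.74054653 -0.62919394 -1.00756622] [-0.00671592  0.03486644 -0.02486138] 0.21501405384380504
```

View pics/c16.png

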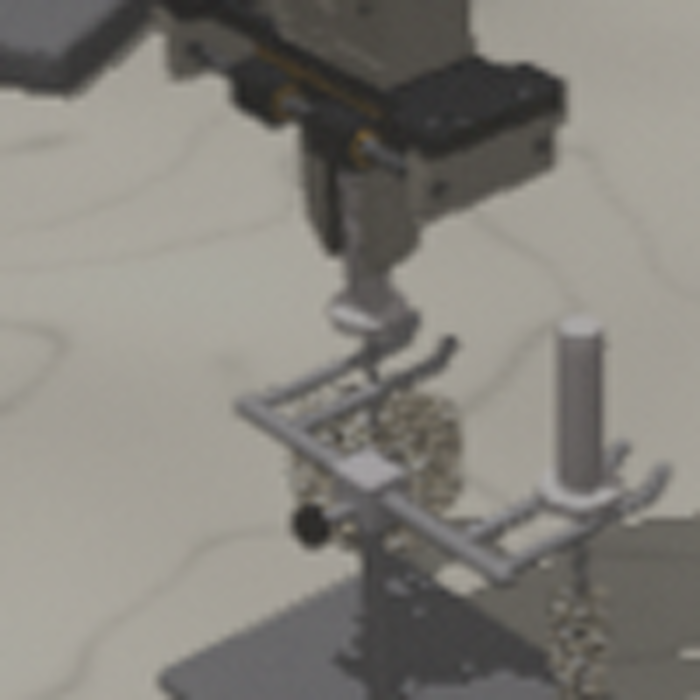

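Over the slot, matching the lifted pose from before. Now I'll lower it onto the prongs.

>>> apply_moves --pt "0 0 -0.008 0 0 0 -1" --pt "0 0 -0.016 0 0 0 -1" --pt "0 0 -0.022 0 0 0 -1" --pt "0 0 -0.0245 0 0 0 -1" --pt "0 0 -0.0255 0 0 0 -1" --pt "0 0 -0.026 0 0 0 -1" --pt "0 0 -0.026 0 0 0 -1"

```text
time_s: 21.4
ee_pos: [0.5337, -0.2663, 0.2199]
eef_rot: [1.0, 0.011, 0.0, 0.0]
force: [0.6, 0.7, -0.9]
finger_gap: 0.214
```

>>> apply_moves --pt "0 0 -0.0005 0 0 0 -1" --pt "0 0 -0.001 0 0 0 -1" --pt "0 0 -0.001 0 0 0 -1"

```text
time_s: 21.7
ee_pos: [0.5339, -0.2663, 0.2195]
eef_rot: [1.0, 0.011, 0.0, 0.0]
force: [-0.4, 1.0, 3.3]
finger_gap: 0.213
```

Run:
```python
from h import *
s=env.sense(); print(s['time_s'],s['ee_pos'],s['force'],s['torque'],s['finger_gap'])
S=snap('scene','scene16')
crop('scene16',170,90,270,190,7,'c17')
```

```text
21.7 [ 0.53388732 -0.26633371  0.21954115] [-0.42171297  0.99111794  3.25685785] [0.19917396 0.35080577 0.00356592] 0.21267496339328298
```

View pics/c17.png

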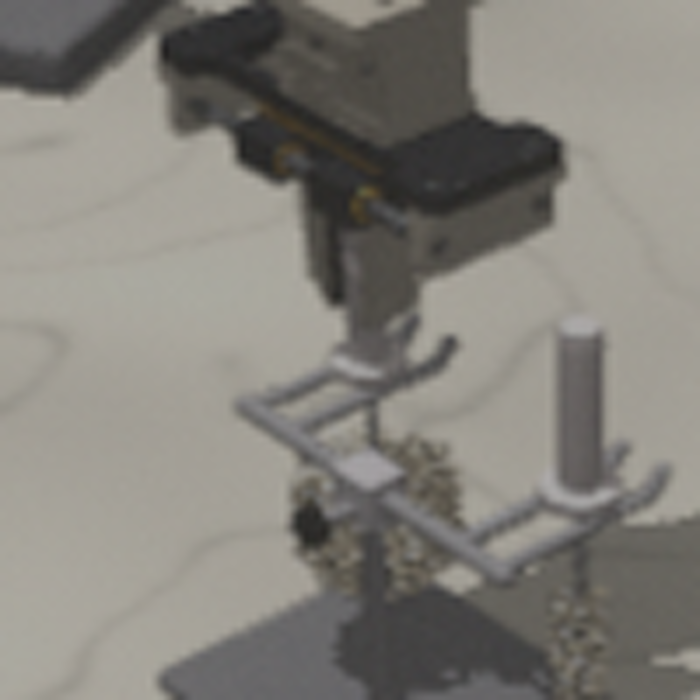

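>>> apply_moves --pt "0 0 0.0005 0 0 0 -0.5" --pt "0 0 0.0005 0 0 0 -0.4" --pt "0 0 0.0005 0 0 0 -0.2" --pt "0 0 0.0005 0 0 0 0" --pt "0 0 0.0005 0 0 0 0.2" --pt "0 0 0.0005 0 0 0 0.3" --pt "0 0 0.0005 0 0 0 0.3" --pt "0 0 0.0005 0 0 0 0.3"

```text
time_s: 22.55
ee_pos: [0.5336, -0.2662, 0.2192]
eef_rot: [1.0, 0.011, 0.0, -0.0]
force: [-0.7, -0.4, -1.2]
finger_gap: 0.646
```

Run:
```python
from h import *
s=env.sense(); print(s['time_s'],s['ee_pos'],s['force'],s['torque'],s['finger_gap'])
S=snap('scene','scene17')
crop('scene17',170,90,270,190,7,'c18')
```

```text
22.55 [ 0.53356005 -0.26622613  0.21923741] [-0.73482551 -0.36208827 -1.21889508] [ 0.01109615 -0.02256365 -0.02779522] 0.6463960249511919
```

View pics/c18.png

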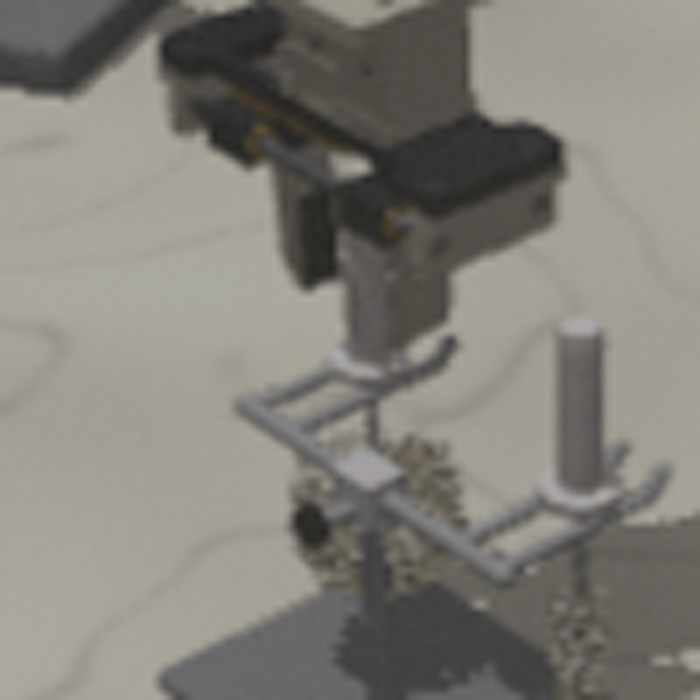

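The brush hangs free and upright. Next I'll retreat straight up, then away.

>>> apply_moves --pt "0 0 0.01 0 0 0 0.3" --pt "0 0 0.025 0 0 0 0.3" --pt "0 0 0.045 0 0 0 0.3" --pt "0 0 0.07 0 0 0 0.3" --pt "0 0 0.1 0 0 0 0.3" --pt "0 0 0.11 0 0 0 0.3" --pt "-0.03 -0.03 0.12 0 0 0 0.3" --pt "-0.06 -0.065 0.12 0 0 0 0.3" --pt "-0.09 -0.1 0.12 0 0 0 0.3" --pt "-0.11 -0.13 0.12 0 0 0 0.3"

```text
time_s: 23.6
ee_pos: [0.421, -0.3984, 0.3399]
eef_rot: [1.0, 0.01, -0.0, 0.001]
force: [0.2, -0.6, -0.7]
finger_gap: 0.654
```

>>> apply_moves --pt "-0.03 -0.03 0 0 0 0 0.3" --pt "-0.06 -0.06 0 0 0 0 0.3" --pt "-0.08 -0.08 0 0 0 0 0.3" --pt "-0.08 -0.08 0 0 0 0 0.3" --pt "-0.08 -0.08 0 0 0 0 0.3" --pt "-0.08 -0.08 0 0 0 0 0.3"

```text
time_s: 24.2
ee_pos: [0.3448, -0.4751, 0.3395]
eef_rot: [1.0, 0.012, 0.0, -0.0]
force: [0.0, 0.8, -0.9]
finger_gap: 0.646
```

Run:
```python
from h import *
s=env.sense(); print(s['time_s'],s['ee_pos'],s['force'])
T=snap('top','top18');S=snap('scene','scene18')
def pan(n,b,s_,out):
    x0,y0,x1,y1=b
    f=lambda t: cv2.resize(cv2.imread(f'pics/{n}{t}.png')[y0:y1,x0:x1],None,fx=s_,fy=s_,interpolation=cv2.INTER_CUBIC)
    cv2.imwrite(f'pics/{out}.png',np.hstack([f(0),f(18)]))
pan('top',(265,175,390,255),3,'p1'); pan('top',(110,150,270,290),2.4,'p2'); pan('scene',(185,105,285,225),4,'p3')
for n,b in(('top',(110,90,300,290)),('scene',(170,190,390,355))):
    x0,y0,x1,y1=b; d=cv2.absdiff(cv2.imread(f'pics/{n}0.png'),cv2.imread(f'pics/{n}18.png')).max(2)[y0:y1,x0:x1]; print(n,(d>25).sum(),np.argwhere(d>25)[:8]+[y0,x0])
```

```text
24.2 [ 0.3448404  -0.47508081  0.33954652] [ 0.0231858   0.77940912 -0.93182718]
top 0 []
scene 0 []
```

View pics/p1.png

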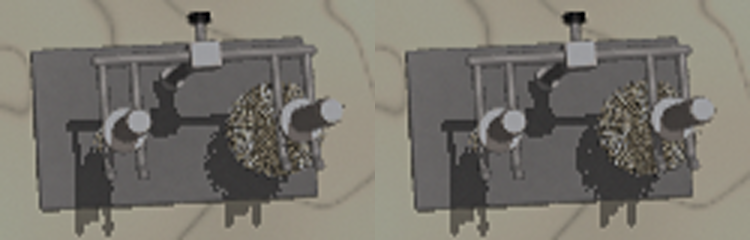

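View pics/p2.png

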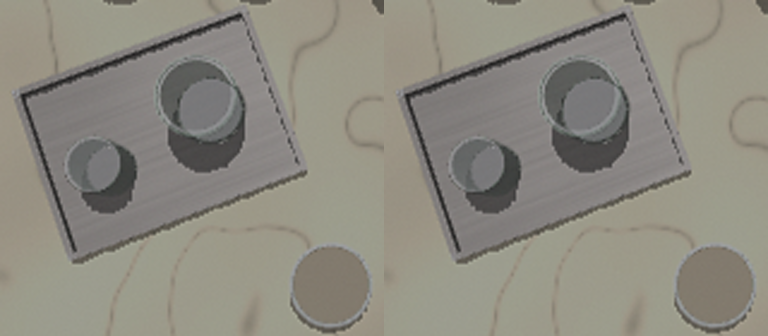

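View pics/p3.png

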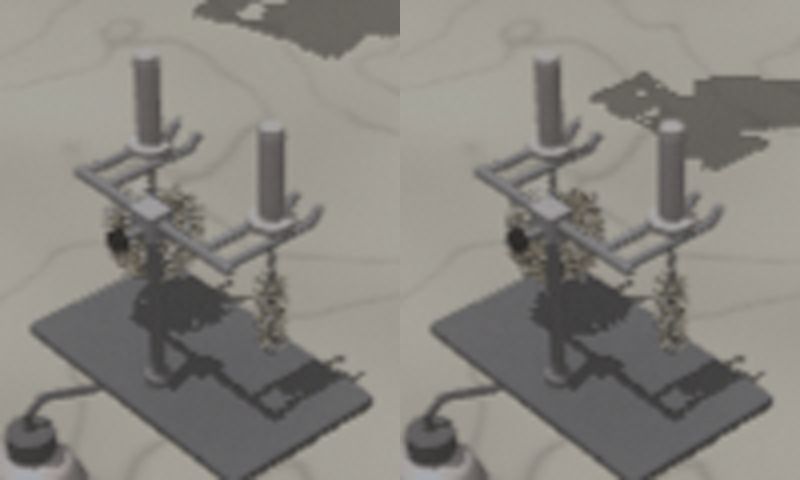

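The wide brush hangs upright on its fork. The jar, beaker, dishes, red vessels and bottle show no changed pixels against the first pictures, and the thin brush looks unmoved in the before/after crops. Handing in.

```bash
python3 -c "
from rig import finish_job
print(finish_job())"
```

```text
the job is handed in; nothing more can be done
None
```

I took the wide brush off fork_b and gave the jar three full strokes. Each stroke went down to the floor and back up until the bristle tops were at the mouth. I then hung the brush back on fork_b and moved the arm clear; the job was handed in at about 24 s.

**Floor contact:** all three strokes ended at the same height (TCP z about 0.178 m). The contact force was about 5 N on strokes 2 and 3. On the first it peaked at about 7 N while I was finding the floor.

**Last checks:** the wide brush hangs upright in the slot. The thin brush looks unmoved in the before/after crops. The jar, beaker, dishes, bottle and red vessels show no changed pixels against the first pictures.

**Disagreement:** the two cameras differed by about 4–7 mm on positions. I settled the jar's centre from close-up crops and small side-force readings as the brush went in, using small corrections of about 2 mm in all.

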